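Nudge the tube block's plate onto its two locating pins

ROBOT

A 6-joint arm with a two-finger parallel gripper is mounted at the origin on a cart in front of the work surface, level with it; the furniture and walls round the work are solid. World frame = base frame: x ahead of the robot, y to its left, z up, the work surface at z = 0. Lengths are in mm, angles in rad, forces in N, time in s.
With the tool pointing down it reaches from about 275 to 750 mm from the base axis. Payload 10.2 kg.
Tool frame: the origin (TCP) lies at the very end of the fingers, on their centre line; the grasp point (between the pads) lies 19 mm behind it (ctrl.tcp_to_grasp is the distance from the TCP to the grasp point, in mm); z points along the fingers, x is the direction in which the jaws open and shut, and the axes are right-handed (so a half turn about z gives the same grasp; the last joint's range is limited). The gripper opens to 85 mm and grips with 20 to 120 N. Pads are 22 mm wide; open, the fingers measure 114 mm over their backs; the gripper's body (76 mm by 85 mm) begins 54 mm behind the grasp point. The pads swing forward as they close: fully open they stand 13 mm farther back than shut.
Start: joints at [-1.508, 0.313, 1.498, -0, 1.331, -0.223], TCP at [147.998, -503.714, 201.794] pointing down, gripper open.
Joint ranges: [-2.94, 2.94], [-0.97, 2.17], [0.19, 2.56], [-1.23, 4.37], [0.02, 3.11], [-2.88, 2.88]. Speed limits (rad/s): [2.39, 2.39, 3.01, 3.14, 3.14, 3.14].

INTERFACE

Orientations are given as a unit quaternion [w, x, y, z].
In Python, from rig import monitor, vision, order, ctrl gives the robot as it stands. The module is installed in compiled form; this text tells all that it offers.
- The arm moves only by the shell command python3 -m pendant 'ROWS' [FORCE]. ROWS is JSON, a list that holds one entry, the list of rows, each a list of 5 numbers: the closure, from -1 (fully open) to 1 (shut), then the shift along the world's x, y, z in m, then the turn about the world's z in degrees. In form: [[[fingers, dx, dy, dz, spin], ...]]. A call has 1 to 20 rows; each row is the pose to reach, as a shift and turn from the pose commanded when the call began; what a row does not reach only later rows make up. A row lasts 1/10 s, in which the tool goes at most 50 mm and 8.59 degrees, less where a joint would pass 70% of its speed; a pose out of reach is approached as far as the arm can. A call with a gripper value outside its range is refused whole. The fingers move at their own pace and stop on an object; FORCE is the grip in N (left out, the last holds). Time passes only in rows, so rows that repeat a pose let the fingers close. It gives the time, the measured TCP pose, the force and the opening at its end, in the units of the state.
- monitor.sense(): the state, without advancing time (a new reading comes with each control period).
- vision.capture(name): name is "side" or "top"; returns (picture, depth): 480x640x3 uint8, red, green, blue; 480x640 float32, mm along the optical axis (not along the pixel's ray), 0 where there is no reading.
- vision.camera_info(name): a dict with "fov_y" (degrees; the focal length in pixels is half the picture's height over the tangent of half this angle, whatever the lens; pixels are square), "cx", "cy" (the principal point, pixels), "R" (3x3) and "t" (3): a world point X has camera coordinates R X + t. Camera axes: x right, y down, z forward; pixel columns grow to the right and rows downward; lengths in mm; the calibration is good to about 2 mm. A picture is of the moment at which its call begins. camera_info takes no time and is no camera call.
- order.finish_job(): hands the job in, once; it reports no verdict.
The state is a dict: "time_s": time; "joints": joint angles; "dq": joint speeds; "tau": joint torques, N m; "eef_pos": TCP position; "ee_rot": TCP orientation; "force": force on the tool from outside, world axes, zero at the start; "wrist_torque": the same for the moment, N m; "grip_width": opening from 0.0 (shut) to 1.0 (fully open).
Only numpy, scipy, OpenCV 4.12 (cv2) and the standard library are available. Lean on these libraries where they do the work, as an engineer would, in place of code of your own. Each camera call takes 0.05 s, during which the arm holds its last target.

TASK

The base plate of the green tube block lies on top of the docking base's two brass locating pins instead of over them. Nudge the plate gently sideways with the fingers, never gripping or lifting it, until both its holes drop over the pins and it lies flat, fully down on the base, then take the hand away. Do not push the microtube rack, the bottle or the timer out of place.

Things in the scene. Friction and masses are not known exactly. Their poses are not given: they have to be found in the camera images.
- dock: docking base, fixed to the bench: grey slab 180 x 200 mm (its x by y), upper face 14 mm above the bench; origin on the bench under its centre; x points roughly away from the robot, z up. Its far part is a recess with two upright brass pins at x +30, y +58 and -58 mm. A small yellow line at each side edge of the slab marks the pins' line while the plate hides them
- ledge (a point): centre of the inner edge of the loading ledge, at its top. The ledge is the raised near (-x) part of the docking base, full width, 67 mm deep (dock x -90 to -23 mm), its top 23 mm above the bench, 9 mm above the recess floor and level with the pins' tops
- seat (a point): point on the recess floor (14 mm above the bench) midway between the two pins; axes as the docking base. Pins 10 mm thick, 9 mm tall, with tapered noses. The plate is home when the origin of block lies here with the same axes; its near edge is then 3 mm past the ledge
- block: loose steel plate with the green tube block on it; origin at the centre of the plate's underside, midway between its holes; z up. 100 x 148 x 10 mm (x by y by z), a 14 mm through hole at y +58 mm, a slot 14 (x) by 18 mm (y) at y -58 mm. Starts level on ledge and pins, 20 to 42 mm short of home along dock x, up to 20 mm off along y, turned up to 0.12 rad; slides when pushed, drops 9 mm when home
- block_top (a point): centre of the top of the green tube block with fifteen wells that is fixed on the plate (one loose piece with it, about 0.5 kg): 50 x 84 mm (x by y) and 34 mm tall, its top 44 mm above the plate's underside. In the plate's frame it spans x -33 to +17 and y -42 to +42 mm. Its upright sides may be pushed on, as may the plate's edges; under 8 N slides it
- rack: bystander: orange microtube rack with coloured caps, 60 x 90 x 38 mm, loose, left of the docking base; origin at the centre of its underside
- bottle: bystander: white bottle with green cap, 52 mm wide, 82 mm tall, loose, right of the docking base; origin at the centre of its underside
- timer: bystander: white lab timer lying flat, 62 x 62 x 19 mm, loose, right of the docking base, nearer the robot; origin at the centre of its underside

How it is judged:
By the outcome, as a careful person would: the job done as asked, in the order asked, and still so for the second after the job is handed in, with the robot touching nothing.
It also fails if it takes over 64 s, if anything falls off the work surface, if the arm or the gripper's body presses on something with over 40 N, if the wrist force passes 120 N, or if a joint passes its speed limit or range.

## Working session

There is one attempt and no reset: what is moved stays moved. The work goes in short steps, Python scripts to look and compute and a shell command to move; the robot and the scene stay as the last step left them, time stands still between calls to the robot, and variables do not carry over. Pictures are saved under pics/ and viewed, and the job is handed in when it is done.

```bash
mkdir -p pics
python3 - <<'E'
from rig import monitor, vision, order, ctrl
import cv2,numpy as np
print(monitor.sense())
for n in("top","side"):
    p,d=vision.capture(n); cv2.imwrite(f"pics/{n}0.png",p[:,:,::-1]); np.savez(f"pics/{n}0.npz",p=p,d=d)
    print(n,vision.camera_info(n))
E
```

```text
{'time_s': 0.0, 'joints': array([-1.50838235e+00,  3.13444825e-01,  1.49843292e+00,  8.14722125e-06,
        1.33100272e+00, -2.23393317e-01]), 'dq': array([-0.00102714,  0.00094658, -0.00133889,  0.00050373,  0.00014178,
       -0.00111597]), 'tau': array([-1.09347482e-03, -4.12267041e+01, -2.59743369e+01, -2.38624161e-04,
        4.24848768e-03, -1.62805287e-05]), 'eef_pos': array([ 147.98953235, -503.4051813 ,  201.23931674]), 'ee_rot': array([-4.93007799e-04,  8.00602803e-01, -5.99195074e-01, -4.14214282e-04]), 'force': array([-0.83118807, -0.44524159, -0.90661189]), 'wrist_torque': array([-0.03462344, -0.06321774,  0.02961902]), 'grip_width': 0.9981000906367236}
top {'fov_y': 46.660317516575745, 'cx': 320.5748893723162, 'cy': 240.1016423560726, 'R': array([[ 0.01650644, -0.99983634,  0.00740411],
       [-0.99818953, -0.0169067 , -0.05772197],
       [ 0.0578377 , -0.00643793, -0.99830524]]), 't': array([ -88.50910555,  554.9648201 , 1024.82648517])}
side {'fov_y': 43.263452329614374, 'cx': 314.70685803601435, 'cy': 243.7547098018747, 'R': array([[-0.98792555, -0.15385416,  0.01822081],
       [-0.10956384,  0.61064695, -0.78428698],
       [ 0.10953933, -0.77681349, -0.62013058]]), 't': array([514.94714733, 140.94302769, 931.19117445])}
```

View pics/top0.png

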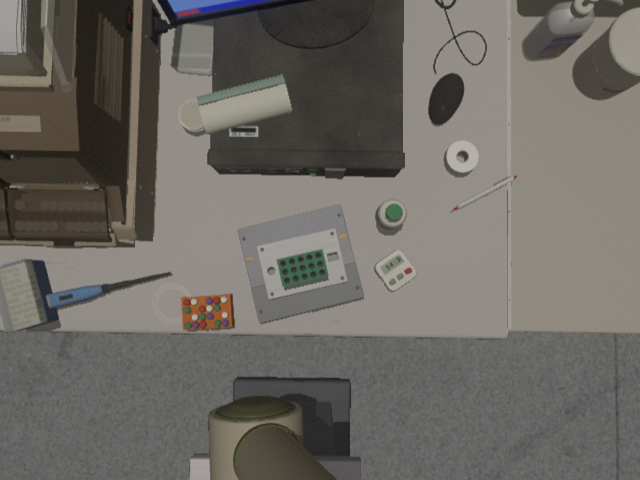

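View pics/side0.png

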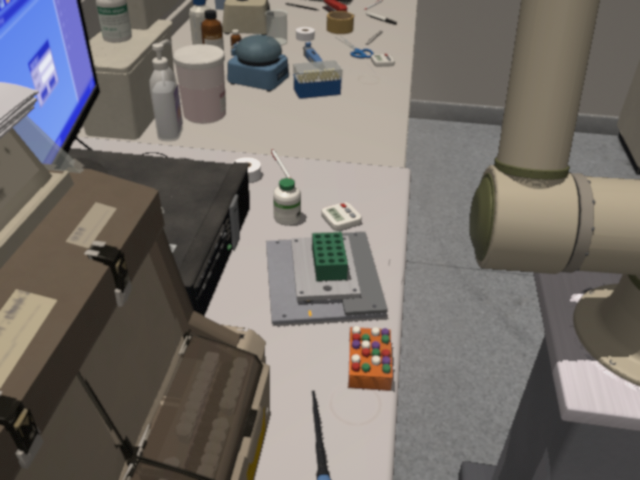

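The top view shows the dock as a grey slab around (300,263), with its yellow marks near (250,259) and (343,236). The plate's hole is at (271,270), its slot at (333,257), and the rack, bottle and timer are clear to the sides. Next I'll zoom in to measure.

```bash
cat > h.py <<'E'
import numpy as np,cv2
from rig import vision
def K(n):
    c=vision.camera_info(n); f=240/np.tan(np.radians(c['fov_y']/2)); return f,c['cx'],c['cy'],np.array(c['R']),np.array(c['t'])
def ray(n,u,v,z):
    f,cx,cy,R,t=K(n); d=R.T@np.array([(u-cx)/f,(v-cy)/f,1]); o=-R.T@t
    return o+d*(z-o[2])/d[2]
def pix(n,X):
    f,cx,cy,R,t=K(n); c=R@np.array(X)+t; return np.array([f*c[0]/c[2]+cx,f*c[1]/c[2]+cy])
E
python3 - <<'E'
import cv2,numpy as np
from h import *
p=np.load('pics/top0.npz')['p']
c=p[195:335,225:375][:,:,::-1]
cv2.imwrite('pics/z0.png',cv2.resize(c,None,fx=5,fy=4.2857*1.0 if 0 else 4.2,interpolation=cv2.INTER_CUBIC))
hsv=cv2.cvtColor(p,cv2.COLOR_RGB2HSV)
def comps(m,lab,z,amin=4):
    n,l,s,ce=cv2.connectedComponentsWithStats(m.astype(np.uint8))
    for i in range(1,n):
        if s[i,4]>=amin and 225<ce[i][0]<375 and 195<ce[i][1]<335:
            print(lab,ce[i].round(2),s[i,4],ray('top',*ce[i],z).round(1))
H,S,V=[hsv[:,:,i].astype(int) for i in range(3)]
comps((H>12)&(H<32)&(S>110)&(V>100),'yellow',14)
comps((H>50)&(H<95)&(S>80),'green',67,60)
E
```

```text
yellow [342.38 235.77] 13 [ 565.3 -120.    14. ]
yellow [249.38 258.77] 13 [519.3  53.3  14. ]
yellow [225.53 306.49] 47 [429.8  95.5  14. ]
yellow [229.38 318.  ] 8 [408.7  87.8  14. ]
yellow [230.2 324.6] 5 [396.5  86.   14. ]
green [302.32 267.6 ] 657 [504.  -47.3  67. ]
```

View pics/z0.png

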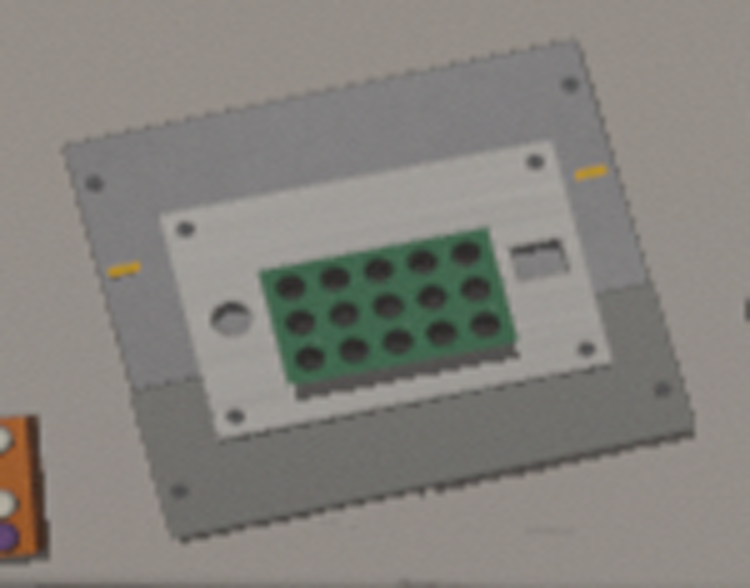

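```bash
cat >> h.py <<'E'
def planar(n,pts,z): return np.array([ray(n,u,v,z)[:2] for u,v in pts])
def rect(P):
    r=cv2.minAreaRect(P.astype(np.float32)); c=np.array(r[0]); b=cv2.boxPoints(r)
    e=[b[1]-b[0],b[2]-b[1]]; L=[np.linalg.norm(x) for x in e]; i=int(np.argmax(L)); y=e[i]/L[i]
    if y[1]<0:y=-y
    return c,np.arctan2(-y[0],y[1]),min(L),max(L)
def white(p,z=33,sat=30,val=140,n='top',pr=True):
    hsv=cv2.cvtColor(p,cv2.COLOR_RGB2HSV)
    return hsv
def dockframe():
    a=np.array([519.3,53.3]);b=np.array([565.3,-120.]); return (a+b)/2
E
python3 - <<'E'
from h import *
p=np.load('pics/top0.npz')['p']
g=cv2.cvtColor(p,cv2.COLOR_RGB2GRAY)
for (u,v) in [(262,262),(330,275),(320,300),(350,255),(300,220),(225,220)]: print((u,v),p[v,u],g[v,u])
for u in range(250,275,1): print(u,g[258,u],end='; ')
E
```

```text
(262, 262) [158 155 151] 155
(330, 275) [158 154 151] 155
(320, 300) [110 108 106] 108
(350, 255) [129 127 127] 128
(300, 220) [129 127 126] 127
(225, 220) [148 142 135] 143
250 138; 251 141; 252 142; 253 129; 254 126; 255 126; 256 124; 257 126; 258 125; 259 143; 260 157; 261 157; 262 157; 263 156; 264 157; 265 157; 266 158; 267 157; 268 158; 269 157; 270 157; 271 157; 272 156; 273 155; 274 156;
```

```bash
cat >> h.py <<'E'
def measure(p,zt=33):
    "plate centre(yaw) by white mask, restricted to dock region; green block separately"
    g=cv2.cvtColor(p,cv2.COLOR_RGB2GRAY); m=(g>141).astype(np.uint8)
    dq=np.array([pix('top',(*(seat+R2(yawd)@np.array(q)),14)) for q in [(56,96),(56,-96),(-116,-96),(-116,96)]]).astype(np.int32)
    k=np.zeros_like(m); cv2.fillPoly(k,[dq],1); m&=k
    n,l,s,ce=cv2.connectedComponentsWithStats(m); i=1+np.argmax(s[1:,4])
    cs,_=cv2.findContours((l==i).astype(np.uint8),cv2.RETR_EXTERNAL,cv2.CHAIN_APPROX_NONE)
    P=planar('top',max(cs,key=len)[:,0,:].astype(float),zt)
    return rect(P)
def R2(a): return np.array([[np.cos(a),-np.sin(a)],[np.sin(a),np.cos(a)]])
seat=np.array([542.3,-33.35]); yawd=np.arctan2(46,173.3)
def rep(p,zt=33):
    c,a,s,L=measure(p,zt); d=R2(-yawd)@(c-seat)
    print('plate c',c.round(1),'yaw-dock %.3f'%(a-yawd),'size',round(s,1),round(L,1),'in seat frame',d.round(1))
    hsv=cv2.cvtColor(p,cv2.COLOR_RGB2HSV); m=((hsv[:,:,0]>50)&(hsv[:,:,0]<95)&(hsv[:,:,1]>60)).astype(np.uint8)
    m[:, :225]=0; m[:,375:]=0; m[:230]=0; m[335:]=0
    cs,_=cv2.findContours(m,cv2.RETR_EXTERNAL,cv2.CHAIN_APPROX_NONE)
    c2,a2,s,L=rect(planar('top',max(cs,key=cv2.contourArea)[:,0,:].astype(float),zt+34))
    o=c2-R2(a2)@np.array([-8,0]); print('block->plate c',o.round(1),'yaw-dock %.3f'%(a2-yawd),round(s,1),round(L,1),'seat frame',(R2(-yawd)@(o-seat)).round(1))
E
python3 - <<'E'
from h import *
p=np.load('pics/top0.npz')['p']; rep(p)
# dock far-edge check: holes at plate top
f=lambda zx,zy:(225+(zx+.5)/5-.5,195+(zy+.5)/4.2-.5)
h=[ray('top',*f(231,320),33)[:2],ray('top',*f(540,260),33)[:2]]
print(h,(R2(-yawd)@((h[0]+h[1])/2-seat)),np.linalg.norm(h[0]-h[1]))
for n,q,z in [('farL',(65,147),14),('farR',(577,42),14),('nearL',(180,542),23),('nearR',(693,433),23)]:
    w=ray('top',*f(*q),z)[:2]; print(n,w.round(1),(R2(-yawd)@(w-seat)).round(1))
E
```

```text
plate c [513.  -44.9] yaw-dock -0.015 size 99.3 148.2 in seat frame [-31.3  -3.6]
block->plate c [511.8 -45.2] yaw-dock -0.017 48.2 81.7 seat frame [-32.5  -3.6]
[array([497.45124856,  11.23719371]), array([ 525.54282061, -101.71189485])] [-32.82172572  -3.58693499] 116.3900039829065
farL [573.6  76.7] [58.4 98.3]
farR [ 624.  -114.7] [ 58.1 -99.6]
nearL [400.   28.7] [-121.6   96.5]
nearR [ 450.6 -159.7] [-121.   -98.6]
```

Plate is about (-31, -3) mm and -0.016 rad from seat, allowing for a small frame bias seen at the dock's corners. I'll push on the block's near face with two half-open fingers, first moving above a point on the near side.

```bash
python3 -m pendant '[[[0,0.298,0.442,0,-1.5],[0,0.298,0.442,0,-1.5],[0,0.298,0.442,0,-1.5],[0,0.298,0.442,0,-1.5],[0,0.298,0.442,0,-1.5],[0,0.298,0.442,0,-1.5],[0,0.298,0.442,0,-1.5],[0,0.298,0.442,0,-1.5],[0,0.298,0.442,0,-1.5],[0,0.298,0.442,0,-1.5],[0,0.298,0.442,0,-1.5],[0,0.298,0.442,0,-1.5],[0,0.298,0.442,0,-1.5],[0,0.298,0.442,0,-1.5],[0,0.298,0.442,0,-1.5],[0,0.298,0.442,0,-1.5]]]'
```

```text
time_s: 1.7
eef_pos: [445.7, -62.5, 201.9]
ee_rot: [0.0, 0.792, -0.61, 0.0]
force: [0.9, -1.1, 0.3]
grip_width: 0.498
```

```bash
python3 -m pendant '[[[0,0,0,-0.05,0],[0,0,0,-0.1,0],[0,0,0,-0.13,0],[0,0,0,-0.15,0],[0,0,0,-0.16,0],[0,0,0,-0.16,0]]]'
python3 - <<'E'
from h import *
for n,b in (("top",(195,335,225,375)),("side",(190,350,230,420))):
    p,d=vision.capture(n); c=p[b[0]:b[1],b[2]:b[3]]
    cv2.imwrite(f"pics/{n}1.png",cv2.resize(c,None,fx=4,fy=3.7 if n=="side" else 4,interpolation=cv2.INTER_CUBIC)[:,:,::-1])
E
```

```text
time_s: 2.3
eef_pos: [445.5, -61.9, 41.2]
ee_rot: [0.0, 0.792, -0.61, -0.001]
force: [-0.3, 0.9, 0.5]
grip_width: 0.504
```

View pics/top1.png

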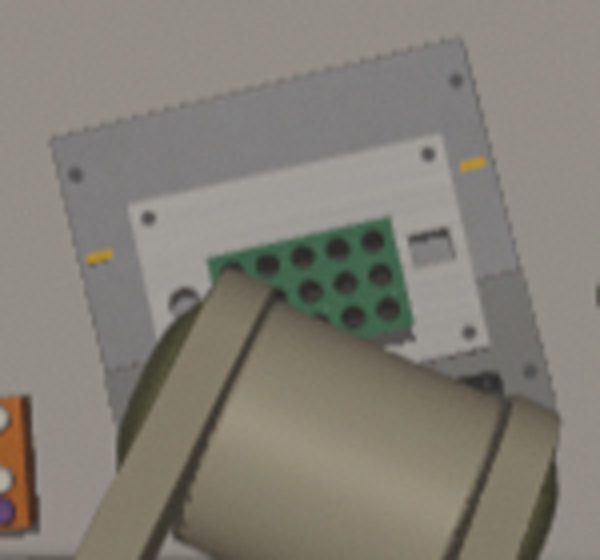

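View pics/side1.png

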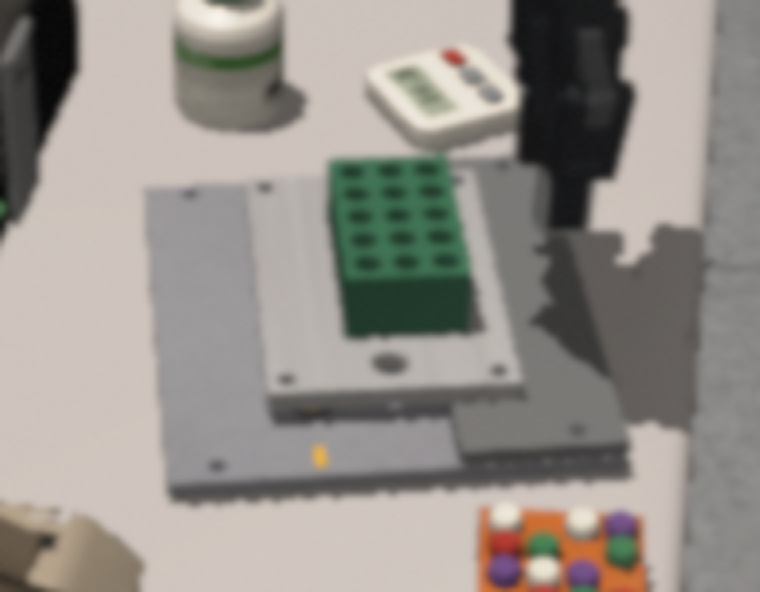

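Fingers are clear and level with the block. Pushing along the dock's x to about 6 mm short.

```bash
python3 -m pendant '[[[0,0.010,0.0026,0,0],[0,0.018,0.0048,0,0],[0,0.021,0.0056,0,0],[0,0.023,0.0061,0,0],[0,0.025,0.0066,0,0],[0,0.027,0.0072,0,0],[0,0.029,0.0077,0,0],[0,0.031,0.0082,0,0],[0,0.033,0.0088,0,0]]]'
python3 -c "
from h import *
p,d=vision.capture('side'); c=p[190:350,230:420]
cv2.imwrite('pics/side2.png',cv2.resize(c,None,fx=4,fy=3.7,interpolation=cv2.INTER_CUBIC)[:,:,::-1])
p,d=vision.capture('top'); c=p[195:335,225:375]
cv2.imwrite('pics/top2.png',cv2.resize(c,None,fx=4,fy=4,interpolation=cv2.INTER_CUBIC)[:,:,::-1])
"
```

```text
time_s: 3.3
eef_pos: [479.1, -52.9, 41.8]
ee_rot: [-0.0, 0.793, -0.61, -0.0]
force: [1.2, -0.8, -0.6]
grip_width: 0.499
```

View pics/side2.png

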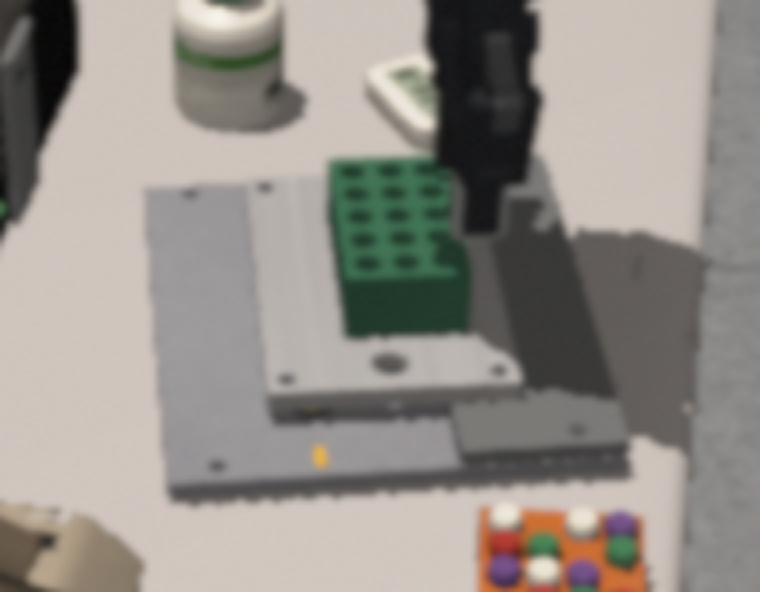

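View pics/top2.png

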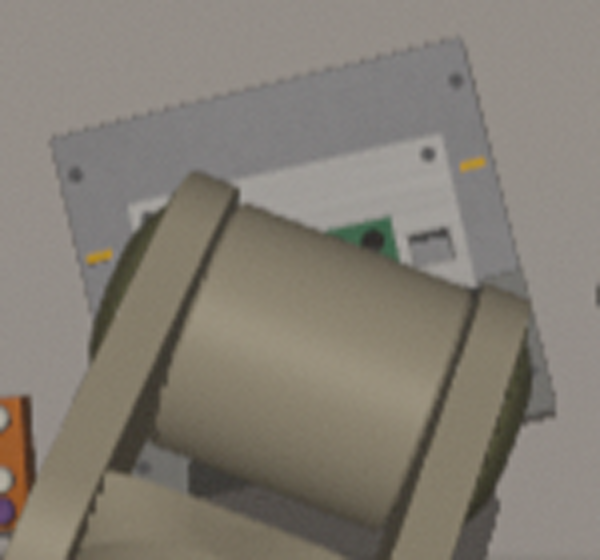

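```bash
python3 -c "
from h import *
for z in (42,48,55): print(z,pix('side',(472,-26,z)))
"
python3 -m pendant '[[[0,0.002,0.0005,0,0],[0,0.004,0.0010,0,0],[0,0.006,0.0016,0,0],[0,0.008,0.0021,0,0],[0,0.010,0.0026,0,0]]]'
python3 -c "
from h import *
p,d=vision.capture('side'); c=p[190:350,230:420]
cv2.imwrite('pics/side3.png',cv2.resize(c,None,fx=4,fy=3.7,interpolation=cv2.INTER_CUBIC)[:,:,::-1])
"
```

```text
42 [347.79063141 268.78631411]
48 [347.98507839 265.95609104]
55 [348.21382056 262.62669293]
time_s: 3.9
eef_pos: [489.2, -50.2, 41.8]
ee_rot: [-0.0, 0.793, -0.61, -0.0]
force: [0.4, 0.1, 0.1]
grip_width: 0.501
```

View pics/side3.png

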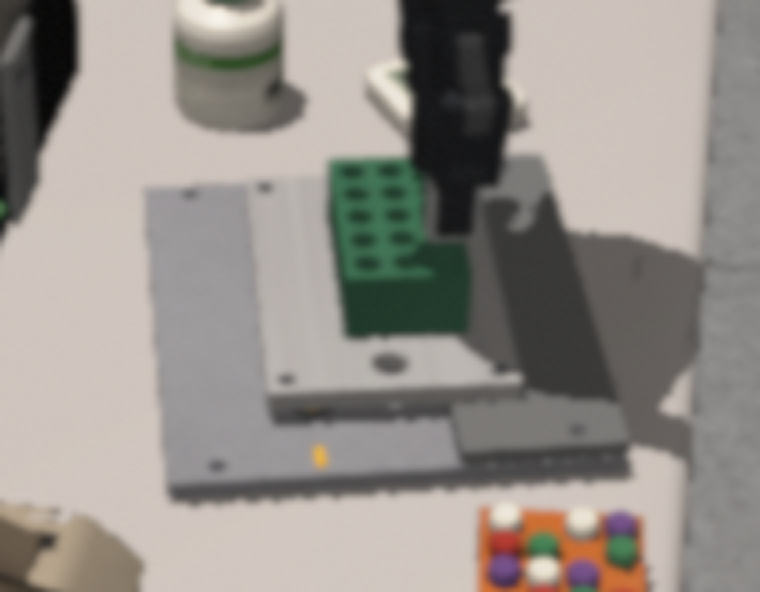

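```bash
python3 -c "
from h import *
p,d=vision.capture('side')
f,cx,cy,R,t=K('side')
for zx,zy in [(455,225),(440,215),(430,225),(465,200),(490,150),(400,262),(405,310)]:
    u=230+zx/4;v=190+zy/3.7; D=d[int(round(v)),int(round(u))]
    X=R.T@(np.array([(u-cx)/f*D,(v-cy)/f*D,D])-t); print(zx,zy,X.round(1))
"
```

```text
455 225 [479.6 -16.6  85.7]
440 215 [485.4 -13.8  92.6]
430 225 [489.8 -21.8  80.1]
465 200 [476.3 -15.2 100.7]
490 150 [466.9   3.8 142.3]
400 262 [500.5 -17.1  61.9]
405 310 [496.3  -4.9  45.8]
```

The depth shows the fingertips at z≈80, above the block, although the TCP reads 42. So nothing has been touched. I'll back off, shut the fingers and see where the tips really are.

```bash
python3 -m pendant '[[[0,-0.025,-0.0066,0,0],[0,-0.05,-0.0133,0,0],[1,-0.05,-0.0133,0,0],[1,-0.05,-0.0133,0,0],[1,-0.05,-0.0133,0,0],[1,-0.05,-0.0133,0,0],[1,-0.05,-0.0133,0,0],[1,-0.05,-0.0133,0,0],[1,-0.05,-0.0133,0,0]]]'
python3 -c "
from h import *
p,d=vision.capture('side'); np.savez('pics/s4.npz',p=p,d=d); c=p[140:340,230:430]
cv2.imwrite('pics/side4.png',cv2.resize(c,None,fx=3,fy=3,interpolation=cv2.INTER_CUBIC)[:,:,::-1])
f,cx,cy,R,t=K('side')
for u in (362,366,370,374,378):
  for v in range(225,275,5):
    D=d[v,u]; X=R.T@(np.array([(u-cx)/f*D,(v-cy)/f*D,D])-t); print(u,v,X.round(0),p[v,u])
"
```

```text
time_s: 4.9
eef_pos: [439.1, -63.6, 41.7]
ee_rot: [0.0, 0.793, -0.61, -0.0]
force: [0.7, 0.2, 0.3]
grip_width: 0.001
362 225 [ 463. -208.   -2.] [189 180 173]
362 230 [ 462. -191.   -1.] [194 185 179]
362 235 [ 459. -143.   24.] [121 120 118]
362 240 [ 457. -131.   22.] [121 120 117]
362 245 [ 456. -116.   23.] [123 121 118]
362 250 [ 455. -103.   22.] [122 120 118]
362 255 [453. -86.  25.] [121 120 118]
362 260 [452. -75.  23.] [122 120 118]
362 265 [451. -63.  22.] [121 120 117]
362 270 [450. -49.  23.] [122 121 118]
366 225 [450. -51. 115.] [116 111 107]
366 230 [450. -60.  98.] [101  98  95]
366 235 [449. -54.  93.] [78 77 75]
366 240 [448. -56.  81.] [83 82 80]
366 245 [ 449. -116.   24.] [111 110 108]
366 250 [ 448. -104.   22.] [122 121 118]
366 255 [447. -90.  23.] [122 121 118]
366 260 [446. -76.  23.] [122 121 118]
366 265 [445. -65.  21.] [122 121 118]
366 270 [443. -55.  19.] [122 121 119]
370 225 [443. -32. 129.] [20 20 22]
370 230 [442. -24. 126.] [34 33 35]
370 235 [442. -49.  98.] [37 38 38]
370 240 [441. -48.  89.] [32 31 32]
370 245 [441. -54.  73.] [109 106 103]
37
[... 254 characters left out ...]
[22 22 25]
374 235 [436. -51.  97.] [24 24 25]
374 240 [435. -56.  83.] [23 24 25]
374 245 [434. -60.  70.] [128 122 118]
374 250 [ 435. -139.   -3.] [205 195 187]
374 255 [ 434. -120.    0.] [177 169 162]
374 260 [ 433. -105.    1.] [93 90 87]
374 265 [431. -65.  24.] [64 62 61]
374 270 [430. -54.  22.] [57 57 55]
378 225 [431.  -9. 148.] [24 24 25]
378 230 [430. -33. 121.] [27 27 28]
378 235 [430. -51.  98.] [58 57 56]
378 240 [429. -58.  82.] [83 81 79]
378 245 [ 429. -147.    3.] [173 165 159]
378 250 [ 428. -133.    3.] [205 195 188]
378 255 [ 427. -121.    0.] [114 108 105]
378 260 [ 426. -109.   -1.] [96 91 88]
378 265 [425. -94.   0.] [116 110 106]
378 270 [424. -79.   1.] [94 89 87]
```

View pics/side4.png

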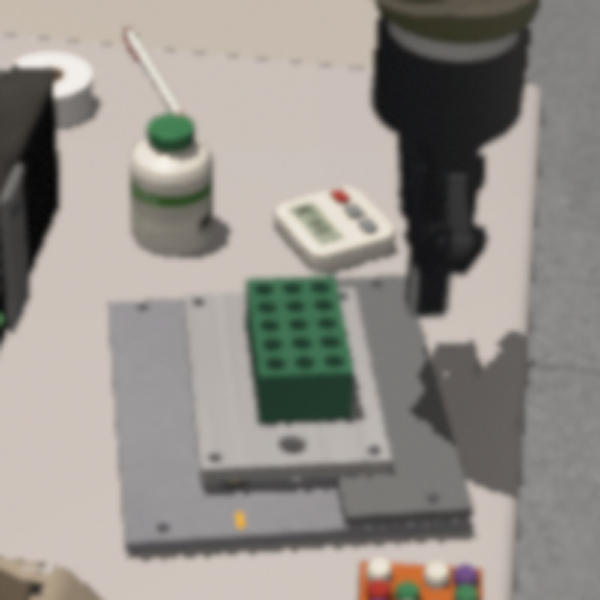

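The shut tips are at z≈72 by the camera, 30 mm above the reported TCP, while the same view measures the table and ledge correctly. I'll trust the camera and go lower slowly, watching the force.

```bash
python3 -m pendant '[[[0,0,0,-0.008,0],[0,0,0,-0.016,0],[0,0,0,-0.022,0],[0,0,0,-0.028,0],[0,0,0,-0.034,0],[0,0,0,-0.034,0]]]'
python3 -c "
from h import *
p,d=vision.capture('side'); c=p[140:340,230:430]
cv2.imwrite('pics/side5.png',cv2.resize(c,None,fx=3,fy=3,interpolation=cv2.INTER_CUBIC)[:,:,::-1])
f,cx,cy,R,t=K('side')
for u in (366,370,374):
  for v in range(236,276,3):
    D=d[v,u]; X=R.T@(np.array([(u-cx)/f*D,(v-cy)/f*D,D])-t); print(u,v,X.round(0),p[v,u])
"
```

```text
time_s: 5.55
eef_pos: [438.6, -63.5, 7.0]
ee_rot: [0.0, 0.793, -0.61, -0.001]
force: [-0.7, -1.3, 0.3]
grip_width: 0.502
366 236 [448. -31. 108.] [22 21 23]
366 239 [449. -83.  62.] [23 23 24]
366 242 [449. -82.  57.] [21 21 23]
366 245 [448. -82.  51.] [23 22 22]
366 248 [448. -82.  44.] [22 21 22]
366 251 [ 448. -103.   21.] [88 87 85]
366 254 [447. -92.  23.] [91 90 88]
366 257 [446. -84.  24.] [72 72 70]
366 260 [446. -76.  23.] [104 103 101]
366 263 [445. -69.  22.] [88 87 85]
366 266 [444. -62.  22.] [87 86 84]
366 269 [444. -53.  23.] [105 105 102]
366 272 [443. -46.  23.] [86 85 84]
366 275 [442. -38.  23.] [57 56 55]
370 236 [442. -32. 108.] [25 25 26]
370 239 [441. -34. 101.] [24 24 26]
370 242 [441. -30.  98.] [23 23 26]
370 245 [440. -28.  94.] [24 24 26]
370 248 [440. -29.  87.] [22 22 24]
370 251 [439. -18.  90.] [24 24 26]
370 254 [438. -13.  88.] [45 46 46]
370 257 [438. -34.  65.] [66 66 65]
370 260 [438. -35.  58.] [62 62 62]
370 263 [437. -31.  55.] [59 58 58]
370 266 [437. -28.  52.] [51 51 50]
370 269 [437. -34.  40.] [70 69 68]
370 272 [436. -47.  23.] [58 57 56]
370 275 [436. -40.  22.] [57 57 55]
374 236 [435.   1. 134.] [31 31 33]
374 239 [434.   1. 129.] [21 21 23]
374 242 [434.   3. 125.] [20 21 23]
374 245 [434.  -3. 114.] [21 22 24]
374 248 [433.  -4. 108.] [22 23 25]
374 251 [433.  -6. 101.] [23 23 25]
374 254 [432. -11.  91.] [24 24 26]
374 257 [432. -29.  70.] [22 23 24]
374 260 [432. -30.  63.] [22 22 24]
374 263 [431. -28.  58.] [25 25 26]
374 266 [431. -28.  52.] [22 23 25]
374 269 [430. -36.  40.] [65 64 63]
374 272 [430. -49.  22.] [58 57 56]
374 275 [429. -40.  23.] [58 57 55]
```

View pics/side5.png

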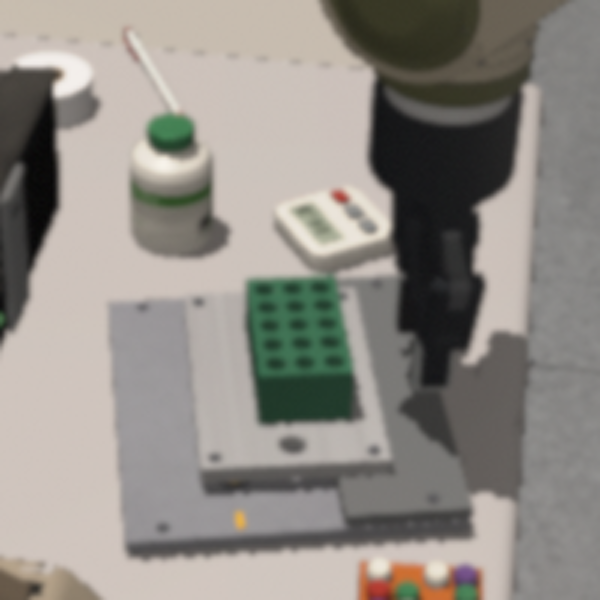

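Tips are now at z≈45, right for the block's side. Push slowly, watching force.

```bash
python3 -m pendant '[[[0,0.010,0.0027,0,0],[0,0.020,0.0053,0,0],[0,0.026,0.0069,0,0],[0,0.028,0.0074,0,0],[0,0.030,0.0080,0,0],[0,0.032,0.0085,0,0],[0,0.034,0.0090,0,0],[0,0.036,0.0096,0,0]]]'
python3 -c "
from h import *
p,d=vision.capture('side'); c=p[140:340,230:430]
cv2.imwrite('pics/side6.png',cv2.resize(c,None,fx=3,fy=3,interpolation=cv2.INTER_CUBIC)[:,:,::-1])
"
```

```text
time_s: 6.4
eef_pos: [474.1, -54.1, 7.7]
ee_rot: [0.001, 0.793, -0.61, -0.001]
force: [-6.6, -1.9, 4.6]
grip_width: 0.499
```

View pics/side6.png

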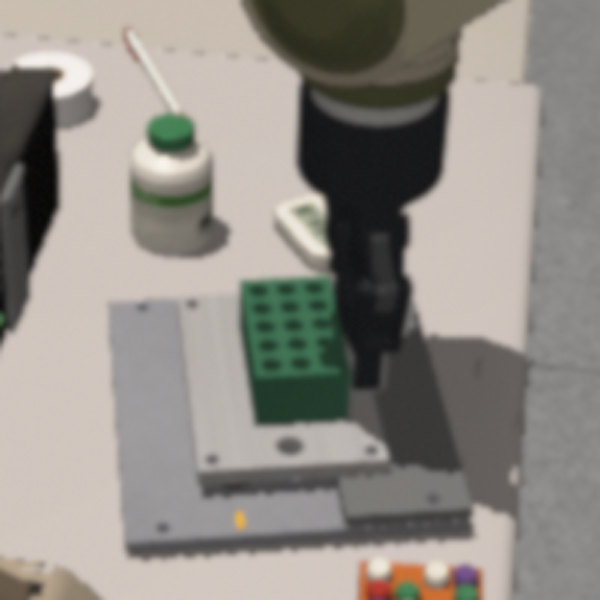

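It slides at about 7 N. Continue 20 mm.

```bash
python3 -m pendant '[[[0,0.002,0.0005,0,0],[0,0.004,0.0011,0,0],[0,0.006,0.0016,0,0],[0,0.008,0.0021,0,0],[0,0.010,0.0027,0,0],[0,0.012,0.0032,0,0],[0,0.014,0.0037,0,0],[0,0.016,0.0042,0,0],[0,0.018,0.0048,0,0],[0,0.0193,0.0051,0,0],[0,0.0193,0.0051,0,0]]]'
python3 -c "
from h import *
p,d=vision.capture('side'); c=p[140:340,230:430]
cv2.imwrite('pics/side7.png',cv2.resize(c,None,fx=3,fy=3,interpolation=cv2.INTER_CUBIC)[:,:,::-1])
"
```

```text
time_s: 7.55
eef_pos: [493.8, -48.9, 7.7]
ee_rot: [0.0, 0.793, -0.61, -0.001]
force: [-4.3, -0.6, 2.7]
grip_width: 0.501
```

View pics/side7.png

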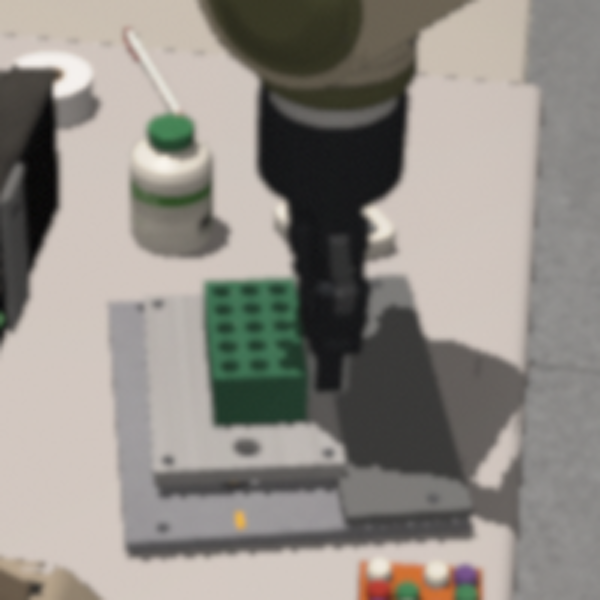

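Plate slid straight. I'll take the hand off and to the right for an unobstructed top view before correcting y.

```bash
python3 -m pendant '[[[0,-0.015,-0.004,0,0],[0,-0.02,-0.005,0.04,0],[0,-0.02,-0.005,0.09,0],[1,-0.02,-0.045,0.12,0],[1,-0.02,-0.095,0.12,0],[1,-0.02,-0.145,0.12,0],[1,-0.02,-0.195,0.12,0],[1,-0.02,-0.22,0.12,0],[1,-0.02,-0.22,0.12,0]]]'
python3 -c "
from h import *
p,d=vision.capture('top'); c=p[195:335,225:375]; rep(p)
cv2.imwrite('pics/top8.png',cv2.resize(c,None,fx=4,fy=4,interpolation=cv2.INTER_CUBIC)[:,:,::-1])
"
```

```text
time_s: 8.5
eef_pos: [474.2, -272.1, 127.6]
ee_rot: [0.0, 0.792, -0.611, 0.001]
force: [0.1, -0.0, -0.3]
grip_width: -0.001
plate c [535.8 -38.9] yaw-dock -0.023 size 99.9 148.8 in seat frame [-7.7 -3.7]
block->plate c [534.7 -39.3] yaw-dock -0.024 48.6 81.9 seat frame [-8.9 -3.8]
```

View pics/top8.png

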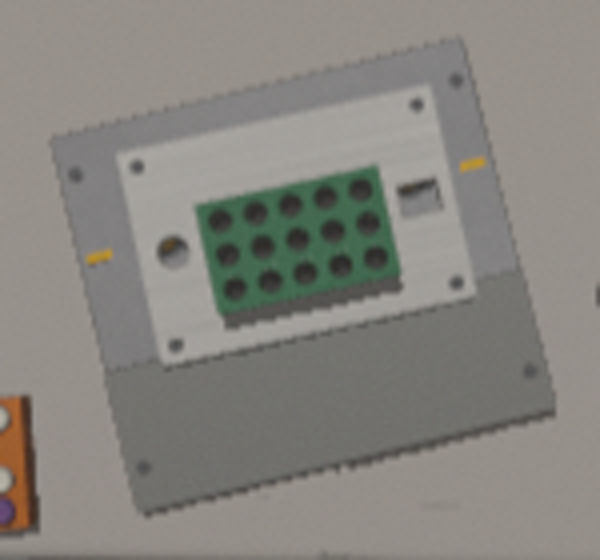

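Now plate is about -7 mm in x, -3 in y, -0.023 rad from home; a pin shows in the hole's far-left part, which agrees. Next a small +y push on the block's right side near its centre of mass with shut fingers. First I'll check clearance to the bottle and timer.

```bash
python3 -c "
from h import *
print(ray('top',394,212,82),ray('top',396,270,19))"
python3 -m pendant '[[[1,0.045,0.04,0,1],[1,0.070,0.08,0,1],[1,0.076,0.12,0,1],[1,0.076,0.157,0,1],[1,0.076,0.157,-0.05,1],[1,0.076,0.157,-0.09,1],[1,0.076,0.157,-0.11,1],[1,0.076,0.157,-0.118,1],[1,0.076,0.157,-0.118,1]]]'
python3 -c "
from h import *
p,d=vision.capture('side'); c=p[140:340,230:430]
cv2.imwrite('pics/side9.png',cv2.resize(c,None,fx=3,fy=3,interpolation=cv2.INTER_CUBIC)[:,:,::-1])
p,d=vision.capture('top'); c=p[195:335,225:375]
cv2.imwrite('pics/top9.png',cv2.resize(c,None,fx=4,fy=4,interpolation=cv2.INTER_CUBIC)[:,:,::-1])
"
```

```text
[ 604.28041556 -207.17199285   82.        ] [ 502.82516239 -220.57589352   19.        ]
time_s: 9.45
eef_pos: [550.2, -111.0, 9.6]
ee_rot: [-0.0, 0.798, -0.602, -0.0]
force: [-0.5, -0.1, 0.6]
grip_width: -0.003
```

View pics/side9.png

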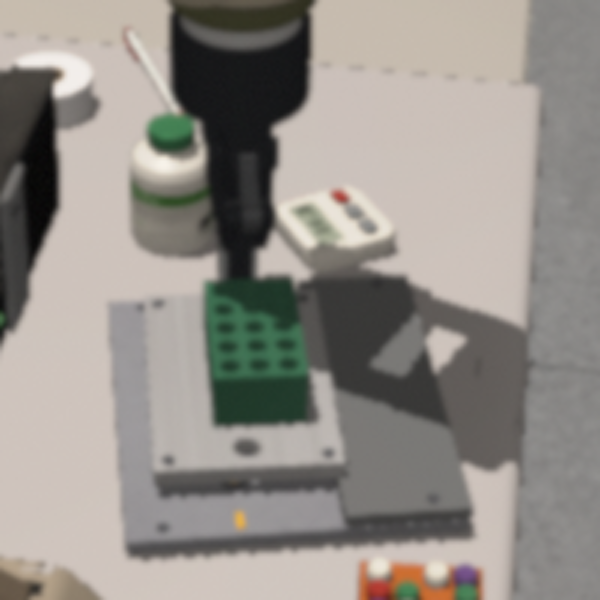

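View pics/top9.png

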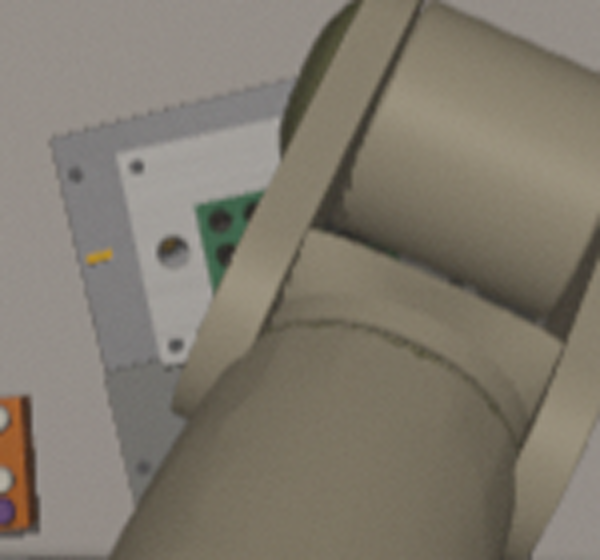

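```bash
python3 -m pendant '[[[1,-0.0015,0.006,0,0],[1,-0.0028,0.0105,0,0],[1,-0.0033,0.0125,0,0],[1,-0.0036,0.0135,0,0],[1,-0.0036,0.0135,0,0]]]'
```

```text
time_s: 10.05
eef_pos: [546.7, -98.3, 9.9]
ee_rot: [-0.0, 0.798, -0.603, 0.0]
force: [0.3, 0.1, 0.5]
grip_width: 0.001
```

```bash
python3 -m pendant '[[[1,-0.0003,0.001,0,0],[1,-0.0005,0.002,0,0],[1,-0.0005,0.002,0,0]]]'
```

```text
time_s: 10.35
eef_pos: [546.2, -96.4, 9.8]
ee_rot: [0.0, 0.798, -0.603, -0.0]
force: [0.2, -0.3, -0.0]
grip_width: 0.001
```

```bash
python3 -m pendant '[[[1,-0.0003,0.001,0,0],[1,-0.0005,0.002,0,0],[1,-0.0005,0.002,0,0]]]'
```

```text
time_s: 10.65
eef_pos: [545.7, -94.3, 9.8]
ee_rot: [-0.0, 0.798, -0.603, -0.0]
force: [-0.6, -0.1, -0.5]
grip_width: 0.003
```

```bash
python3 -m pendant '[[[1,-0.0003,0.001,0,0],[1,-0.0005,0.002,0,0],[1,-0.0005,0.002,0,0]]]'
```

```text
time_s: 10.95
eef_pos: [545.4, -92.6, 9.9]
ee_rot: [0.0, 0.798, -0.603, 0.0]
force: [0.5, -1.6, -1.1]
grip_width: -0.0
```

```bash
python3 -m pendant '[[[1,-0.0003,0.001,0,0],[1,-0.0003,0.001,0,0]]]'
```

```text
time_s: 11.15
eef_pos: [545.1, -91.5, 9.9]
ee_rot: [-0.0, 0.798, -0.603, 0.0]
force: [1.5, -1.5, 0.3]
grip_width: -0.003
```

```bash
python3 -m pendant '[[[1,-0.0003,0.001,0,0],[1,-0.0003,0.001,0,0]]]'
```

```text
time_s: 11.35
eef_pos: [544.7, -90.4, 9.9]
ee_rot: [-0.0, 0.798, -0.603, 0.0]
force: [0.8, -2.1, -1.1]
grip_width: 0.0
```

```bash
python3 -m pendant '[[[1,-0.0003,0.001,0,0],[1,-0.0003,0.001,0,0]]]'; python3 -c "
from h import *
p,d=vision.capture('top'); c=p[195:335,225:375]
cv2.imwrite('pics/top10.png',cv2.resize(c,None,fx=4,fy=4,interpolation=cv2.INTER_CUBIC)[:,:,::-1])
p,d=vision.capture('side'); c=p[140:340,230:430]
cv2.imwrite('pics/side10.png',cv2.resize(c,None,fx=3,fy=3,interpolation=cv2.INTER_CUBIC)[:,:,::-1])
"
```

```text
time_s: 11.55
eef_pos: [544.3, -89.3, 9.8]
ee_rot: [-0.0, 0.798, -0.603, 0.0]
force: [1.0, -1.6, -1.0]
grip_width: -0.001
```

View pics/top10.png

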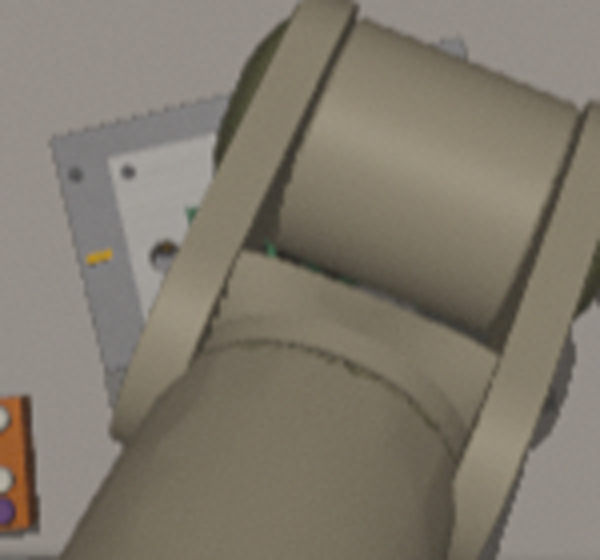

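View pics/side10.png

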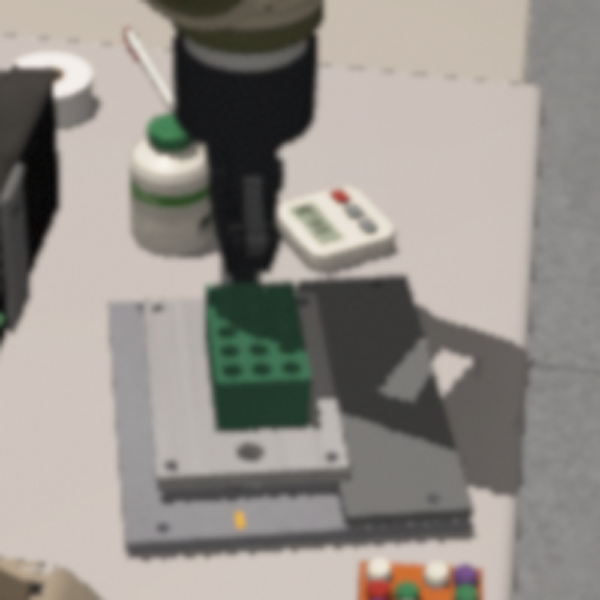

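Bolt head moved from (137,166) to (128,172) in the zoom: plate shifted about 4 mm left. I'll back off and measure.

```bash
python3 -m pendant '[[[1,0.004,-0.015,0,0],[1,0.005,-0.02,0.04,0],[1,0.005,-0.02,0.09,0],[1,-0.03,-0.06,0.118,0],[1,-0.05,-0.1,0.118,0],[1,-0.07,-0.14,0.118,0],[1,-0.07,-0.18,0.118,0],[1,-0.07,-0.18,0.118,0]]]'
python3 -c "
from h import *
p,d=vision.capture('top'); c=p[195:335,225:375]; rep(p)
cv2.imwrite('pics/top11.png',cv2.resize(c,None,fx=4,fy=4,interpolation=cv2.INTER_CUBIC)[:,:,::-1])
"
```

```text
time_s: 12.45
eef_pos: [473.2, -274.2, 127.8]
ee_rot: [0.0, 0.796, -0.605, 0.0]
force: [0.5, 1.0, -0.5]
grip_width: -0.001
plate c [534.5 -35.4] yaw-dock -0.012 size 99.9 148.7 in seat frame [-8.1 -0. ]
block->plate c [533.3 -35.9] yaw-dock -0.012 48.7 81.8 seat frame [-9.4 -0.1]
```

View pics/top11.png

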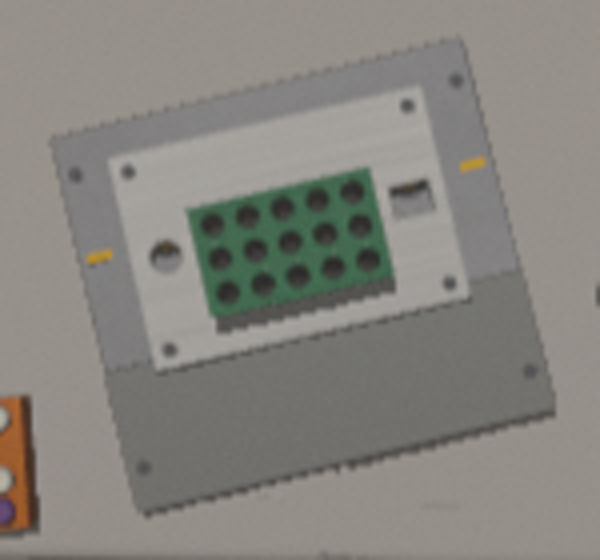

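y is now good (0 by the marks, +0.8 by slab corners), and the pin shows laterally centred in the hole. Remaining: about 7 mm in x. Going back to the near side for the last push.

```bash
python3 -m pendant '[[[0,-0.001,0.05,0,0],[0,-0.001,0.1,0,0],[0,-0.001,0.15,0,0],[0,-0.001,0.2,0,0],[0,-0.001,0.223,0,0],[0,-0.001,0.223,0,0],[0,-0.001,0.223,-0.05,0],[0,-0.001,0.223,-0.09,0],[0,-0.001,0.223,-0.11,0],[0,-0.001,0.223,-0.12,0],[0,-0.001,0.223,-0.12,0]]]'
```

```text
time_s: 13.6
eef_pos: [472.9, -46.6, 7.1]
ee_rot: [0.0, 0.798, -0.603, -0.001]
force: [0.2, -1.5, 0.7]
grip_width: 0.5
```

```bash
python3 -m pendant '[[[0,0.006,0.0016,0,0],[0,0.012,0.0032,0,0],[0,0.015,0.004,0,0],[0,0.017,0.0045,0,0],[0,0.0185,0.0049,0,0],[0,0.020,0.0053,0,0],[0,0.0215,0.0057,0,0],[0,0.0215,0.0057,0,0]]]'
```

```text
time_s: 14.4
eef_pos: [494.0, -40.9, 8.0]
ee_rot: [0.001, 0.798, -0.603, -0.001]
force: [-4.9, -2.4, 5.2]
grip_width: 0.502
```

```bash
python3 -m pendant '[[[0,0.001,0.0003,0,0],[0,0.002,0.0005,0,0],[0,0.0025,0.0007,0,0],[0,0.0025,0.0007,0,0]]]'
```

```text
time_s: 14.8
eef_pos: [497.5, -40.0, 7.9]
ee_rot: [-0.0, 0.798, -0.603, 0.0]
force: [0.0, 0.7, 0.5]
grip_width: 0.502
```

```bash
python3 -m pendant '[[[0,0.0005,0.0001,0,0],[0,0.001,0.0003,0,0],[0,0.001,0.0003,0,0]]]'
```

```text
time_s: 15.1
eef_pos: [498.4, -39.7, 7.8]
ee_rot: [-0.0, 0.798, -0.603, 0.0]
force: [0.4, 0.4, 0.1]
grip_width: 0.498
```

```bash
python3 -m pendant '[[[0,0.0005,0.0001,0,0],[0,0.001,0.0003,0,0],[0,0.001,0.0003,0,0]]]'; python3 -c "
from h import *
p,d=vision.capture('side'); c=p[140:340,230:430]
cv2.imwrite('pics/side12.png',cv2.resize(c,None,fx=3,fy=3,interpolation=cv2.INTER_CUBIC)[:,:,::-1])
"
```

```text
time_s: 15.4
eef_pos: [499.3, -39.4, 7.8]
ee_rot: [-0.0, 0.798, -0.603, -0.0]
force: [0.5, -0.3, -0.8]
grip_width: 0.499
```

View pics/side12.png

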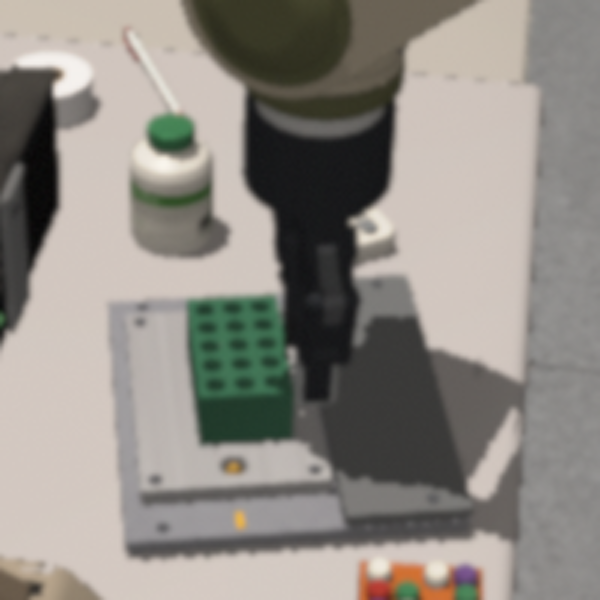

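The force vanished and the plate has dropped, with the brass pin now showing in the hole at (233,465). I'll retract and verify.

```bash
python3 -m pendant '[[[0,-0.015,-0.004,0,0],[0,-0.02,-0.005,0.04,0],[0,-0.02,-0.005,0.09,0],[0,-0.02,-0.045,0.12,0],[0,-0.02,-0.095,0.12,0],[0,-0.02,-0.145,0.12,0],[0,-0.02,-0.195,0.12,0],[0,-0.02,-0.24,0.12,0],[0,-0.02,-0.24,0.12,0],[0,-0.02,-0.24,0.12,0]]]'
python3 -c "
from h import *
p,d=vision.capture('top'); c=p[195:335,175:425]; rep(p,24)
cv2.imwrite('pics/top13.png',cv2.resize(c,None,fx=3.2,fy=3.2,interpolation=cv2.INTER_CUBIC)[:,:,::-1])
f,cx,cy,R,t=K('top')
def zat(q):
    u,v=pix('top',(*(seat+R2(yawd)@np.array(q)),24)).round().astype(int)
    W=d[v-1:v+2,u-1:u+2]; D=np.median(W); return (R.T@(np.array([(u-cx)/f*D,(v-cy)/f*D,D])-t))[2]
for q in [(40,60),(40,-60),(-40,60),(-40,-60),(40,0),(-43,0)]: print('plate z',q,round(zat(q),1))
for q in [(56,85),(0,90),(-20,-90),(-80,60),(-80,-60)]: print('dock z',q,round(zat(q),1))
p,d=vision.capture('side'); c=p[140:340,230:430]
cv2.imwrite('pics/side13.png',cv2.resize(c,None,fx=3,fy=3,interpolation=cv2.INTER_CUBIC)[:,:,::-1])
"
```

```text
time_s: 16.45
eef_pos: [478.9, -279.8, 127.4]
ee_rot: [-0.0, 0.798, -0.603, -0.0]
force: [0.4, 1.0, -0.2]
grip_width: 0.498
plate c [543.6 -33. ] yaw-dock 0.002 size 100.0 148.7 in seat frame [1.4 0. ]
block->plate c [542.2 -33.4] yaw-dock 0.002 48.4 81.8 seat frame [-0.1 -0. ]
plate z (40, 60) 24.7
plate z (40, -60) 23.7
plate z (-40, 60) 25.2
plate z (-40, -60) 23.8
plate z (40, 0) 23.1
plate z (-43, 0) 23.1
dock z (56, 85) 13.2
dock z (0, 90) 14.4
dock z (-20, -90) 14.6
dock z (-80, 60) 22.7
dock z (-80, -60) 21.3
```

View pics/top13.png

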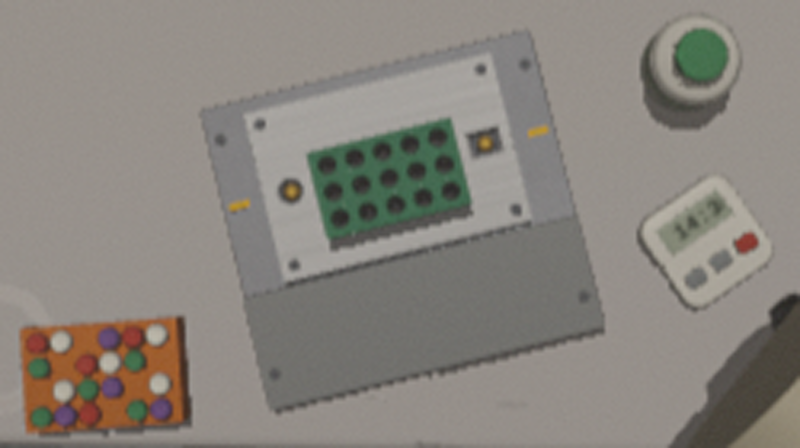

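View pics/side13.png

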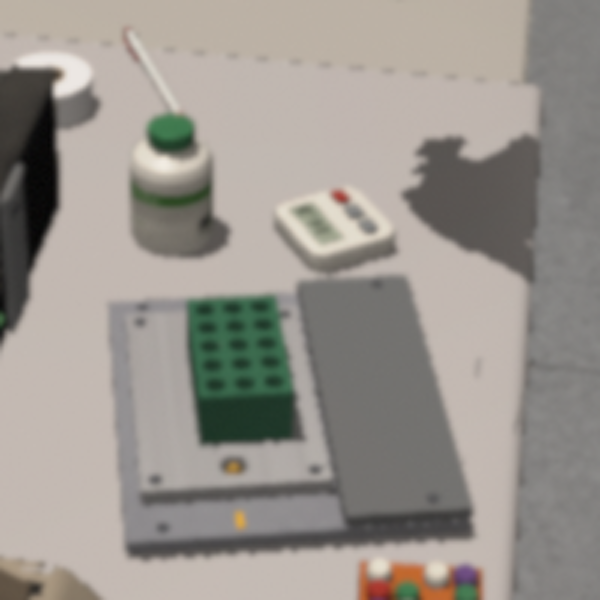

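Both pins show centred in the hole (290,190) and the slot (485,143). The plate's top is at z≈24 everywhere, so it is fully down, and the rack, bottle and timer haven't moved. I'll hand in.

```bash
python3 -c "
from rig import order,monitor
print(monitor.sense()['force']); print(order.finish_job())"
```

```text
[ 0.57241863 -1.10514262  0.93105517]
the job is handed in; nothing more can be done
None
```

The plate is home: both holes dropped over the pins and it lies flat on the base. I handed the job in at about 16.5 s of the 64 s, with the hand well clear.

**What I did:** I pushed the green block's near face about 24 mm along the dock's x with two half-open fingers. A push of about 4 mm on its right side with shut fingers then put y and the turn right. A last slow push in x dropped it over the pins. Nothing was gripped or lifted. The force readings at the end of each move stayed under about 9 N.

**Last checks:**
- **Position:** x is within about 1.5 mm, y about 0 and the turn 0.002 rad from home.
- **Height:** the plate's top measures 23 to 25 mm above the bench at six points (24 expected).
- **Pins:** both show centred in the hole and the slot.
- **Bystanders:** rack, bottle and timer look unmoved in the pictures. I judged this by eye and did not measure them.

**What disagreed:**
- **Fingertip height:** the camera put the fingertips about 30 mm higher than the reported TCP. My first approach therefore passed over the block without touching it, and I went by the camera after that.
- **Estimates of x:** the plate-edge and block-edge estimates of x differ by about 1.5 mm, and the yellow marks and slab corners by a similar amount. Both are within the holes' play.

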